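# Set out the mushroom size row

### The job

Set out the reference row for the graders: take the four mushrooms standing loose on the bench (not those in the basket) and line them up on the white discs of the wooden board in order of cap size, the smallest on the disc next to the steel post and each next one larger, ending with the largest farthest from the post. Each should stand upright on its stem in the middle of its own disc, let go and still.

Things in the scene. Friction and masses are not known exactly. Their poses are not given: they have to be found in the camera images.
- mushroom_p_mid (a point): Mushroom with a round brown domed cap 38 mm across (smallest of the four) on a short pale stem 17 mm across; loose, standing upright, 42 mm tall. The point is on its axis, half-way up (21 mm above its foot). The cap's side is upright and round from 15 to 27 mm above the foot, the place to grip it; above that it domes over. z is up along the stem; its yaw means nothing.
- mushroom_q_mid (a point): Mushroom with a round brown domed cap 47 mm across (second smallest of the four) on a short pale stem 21 mm across; loose, standing upright, 42 mm tall. The point is on its axis, half-way up (21 mm above its foot). The cap's side is upright and round from 15 to 27 mm above the foot, the place to grip it; above that it domes over. z is up along the stem; its yaw means nothing.
- mushroom_r_mid (a point): Mushroom with a round brown domed cap 56 mm across (second largest of the four) on a short pale stem 25 mm across; loose, standing upright, 42 mm tall. The point is on its axis, half-way up (21 mm above its foot). The cap's side is upright and round from 15 to 27 mm above the foot, the place to grip it; above that it domes over. z is up along the stem; its yaw means nothing.
- mushroom_s_mid (a point): Mushroom with a round brown domed cap 65 mm across (largest of the four) on a short pale stem 29 mm across; loose, standing upright, 42 mm tall. The point is on its axis, half-way up (21 mm above its foot). The cap's side is upright and round from 15 to 27 mm above the foot, the place to grip it; above that it domes over. z is up along the stem; its yaw means nothing.
- disc_a_top (a point): One of four alike flat white plastic discs, 72 mm across and 4 mm thick, fixed in a straight row 92 mm apart on a wooden board 12 mm thick (92 x 490 mm). The point is the centre of its top face, 16 mm above the bench. z up. The letter says nothing about its place in the row.
- disc_b_top (a point): One of four alike flat white plastic discs, 72 mm across and 4 mm thick, fixed in a straight row 92 mm apart on a wooden board 12 mm thick (92 x 490 mm). The point is the centre of its top face, 16 mm above the bench. z up. The letter says nothing about its place in the row.
- disc_c_top (a point): One of four alike flat white plastic discs, 72 mm across and 4 mm thick, fixed in a straight row 92 mm apart on a wooden board 12 mm thick (92 x 490 mm). The point is the centre of its top face, 16 mm above the bench. z up. The letter says nothing about its place in the row.
- disc_d_top (a point): One of four alike flat white plastic discs, 72 mm across and 4 mm thick, fixed in a straight row 92 mm apart on a wooden board 12 mm thick (92 x 490 mm). The point is the centre of its top face, 16 mm above the bench. z up. The letter says nothing about its place in the row.
- post_foot (a point): Upright steel pipe stub, 27 mm across and 55 mm tall, fixed on the wooden board at one end of the row of discs (either end), in line with them, 82 mm from the centre of the nearest disc. The point is the centre of its foot, on the board's top, 12 mm above the bench. At the row's other end is a low wooden stop 12 mm tall.
Things that resemble listed ones, but are neither listed nor needed, are in the scene too. What is shaped like the part that bears mushroom_r_mid but green or orange is not meant. What is shaped like the part that bears mushroom_s_mid but yellow is not meant.

How it is judged:
At the end, for the whole second after the job is handed in: All four mushrooms stand on the discs, in order of cap size from the post (smallest next to it), each within 15 mm of its disc's centre, its foot resting on the disc's top (within 6 mm in height), upright within 0.15 rad, and at rest (horizontal distance between mushroom_p_mid and post_foot between 0.052 and 0.112 m and ((horizontal distance between mushroom_p_mid and disc_a_top below 0.015 m and z of mushroom_p_mid in the frame of disc_a_top between 0.015 and 0.027 m) or (horizontal distance between mushroom_p_mid and disc_b_top below 0.015 m and z of mushroom_p_mid in the frame of disc_b_top between 0.015 and 0.027 m) or (horizontal distance between mushroom_p_mid and disc_c_top below 0.015 m and z of mushroom_p_mid in the frame of disc_c_top between 0.015 and 0.027 m) or (horizontal distance between mushroom_p_mid and disc_d_top below 0.015 m and z of mushroom_p_mid in the frame of disc_d_top between 0.015 and 0.027 m)) and angle between each of mushroom_p_mid, mushroom_q_mid, mushroom_r_mid, mushroom_s_mid's own z axis and vertical below 0.15 rad and linear speed of each of mushroom_p, mushroom_q, mushroom_r, mushroom_s below 0.02 m/s and angular speed of each of mushroom_p, mushroom_q, mushroom_r, mushroom_s below 0.3 rad/s and horizontal distance between mushroom_q_mid and post_foot between 0.144 and 0.204 m and ((horizontal distance between mushroom_q_mid and disc_a_top below 0.015 m and z of mushroom_q_mid in the frame of disc_a_top between 0.015 and 0.027 m) or (horizontal distance between mushroom_q_mid and disc_b_top below 0.015 m and z of mushroom_q_mid in the frame of disc_b_top between 0.015 and 0.027 m) or (horizontal distance between mushroom_q_mid and disc_c_top below 0.015 m and z of mushroom_q_mid in the frame of disc_c_top between 0.015 and 0.027 m) or (horizontal distance between mushroom_q_mid and disc_d_top below 0.015 m and z of mushroom_q_mid in the frame of disc_d_top between 0.015 and 0.027 m)) and horizontal distance between mushroom_r_mid and post_foot between 0.236 and 0.296 m and ((horizontal distance between mushroom_r_mid and disc_a_top below 0.015 m and z of mushroom_r_mid in the frame of disc_a_top between 0.015 and 0.027 m) or (horizontal distance between mushroom_r_mid and disc_b_top below 0.015 m and z of mushroom_r_mid in the frame of disc_b_top between 0.015 and 0.027 m) or (horizontal distance between mushroom_r_mid and disc_c_top below 0.015 m and z of mushroom_r_mid in the frame of disc_c_top between 0.015 and 0.027 m) or (horizontal distance between mushroom_r_mid and disc_d_top below 0.015 m and z of mushroom_r_mid in the frame of disc_d_top between 0.015 and 0.027 m)) and horizontal distance between mushroom_s_mid and post_foot between 0.328 and 0.388 m and ((horizontal distance between mushroom_s_mid and disc_a_top below 0.015 m and z of mushroom_s_mid in the frame of disc_a_top between 0.015 and 0.027 m) or (horizontal distance between mushroom_s_mid and disc_b_top below 0.015 m and z of mushroom_s_mid in the frame of disc_b_top between 0.015 and 0.027 m) or (horizontal distance between mushroom_s_mid and disc_c_top below 0.015 m and z of mushroom_s_mid in the frame of disc_c_top between 0.015 and 0.027 m) or (horizontal distance between mushroom_s_mid and disc_d_top below 0.015 m and z of mushroom_s_mid in the frame of disc_d_top between 0.015 and 0.027 m))); the robot touches nothing.
It also fails if it takes over 88 s, if anything falls off the work surface, if the arm or the gripper's body presses on something with over 40 N, if the wrist force passes 120 N, or if a joint passes its speed limit or range.

### The arm

A 7-joint arm with a two-finger parallel gripper is mounted at the origin on the work surface. World frame = base frame: x ahead of the robot, y to its left, z up, the work surface at z = 0. Lengths are in m, angles in rad, forces in N, time in s.
With the tool pointing down it reaches from about 0.425 to 0.825 m from the base axis. Payload 3.6 kg.
Tool frame: the origin (TCP) lies midway between the tips of the shut fingers; the grasp point (between the pads) lies 19 mm behind it; z points along the fingers, y is the line along which they close (so a half turn about z gives the same grasp; the last joint's range is limited). The gripper opens to 93 mm and grips with 3 to 60 N. Pads are 15 mm wide; open, the fingers measure 128 mm over their backs; the gripper's body (75 mm by 188 mm) begins 65 mm behind the grasp point.
Start: joints at [1.175, 0.615, -0.013, 1.423, 0.008, 1.103, -0.04], TCP at [0.234, -0.606, 0.219] pointing down, gripper open.
Joint ranges: [-3.12, 3.12], [-0.3, 2.06], [-1.34, 1.32], [0.26, 2.42], [-1.36, 4.5], [0.01, 1.98], [-2.84, 2.84]. Speed limits (rad/s): [2.79, 2.79, 3.14, 3.14, 3.14, 3.14, 3.14].

### API

Orientations are given as a 3x3 rotation matrix whose columns are the frame's x, y, z axes.
In Python, from cell import read_state, cams, job gives the robot as it stands.
- The arm moves only by the tool play_rows, never from a script. Its argument "deltas" is a list of rows, each an object with "jaw": the closure, from -1 (fully open) to 1 (shut), so that 0 is half open; "slide": the shift along the tool's x, y, z in m, a list of three; "yaw": the turn about the tool's z in rad. A call has 1 to 10 rows; each row is the pose to reach, as a shift and turn from the pose commanded when the call began, along the tool's axes at that moment; what a row does not reach only later rows make up. A row lasts 1/8 s, in which the tool goes at most 62.5 mm and 10.7 degrees, less where a joint would pass 70% of its speed; a pose out of reach is approached as far as the arm can. A call with a gripper value outside its range is refused whole. The fingers move at their own pace and stop on an object; "newtons" is the grip in N (left out, the last holds). Time passes only in rows, so rows that repeat a pose let the fingers close. It gives the time, the measured TCP pose, the force, the opening and the grip force at its end, in the units of the state.
- read_state(): the state, without advancing time (a new reading comes with each control period).
- cams.read_camera(name): name is "side" or "top"; returns a dict with "image" (384x512x3 uint8, red, green, blue), "vertical_fov" (degrees; the focal length in pixels is half the picture's height over the tangent of half this angle, whatever the lens; pixels are square), "cx", "cy" (the principal point, pixels), "R" (3x3) and "t" (3): a world point X has camera coordinates R X + t. Camera axes: x right, y down, z forward; pixel columns grow to the right and rows downward; lengths in m; the calibration is good to about 2 mm. A picture is of the moment at which its call begins. There is no depth.
- job.hand_in(): hands the job in; it is judged then, once.
The state is a dict: "time_s": time; "q": joint angles; "dq": joint speeds; "tau": joint torques, N m; "eef_pos": TCP position; "eef_rot": TCP orientation; "ft_force": force on the tool from outside, world axes, zero at the start; "torque": the same for the moment, N m; "grip_width": finger opening in m; "finger_force": force on a finger pad.
Only numpy, scipy, OpenCV 4.12 (cv2) and the standard library are available. Lean on these libraries where they do the work, as an engineer would, in place of code of your own. Each camera call takes 0.05 s, during which the arm holds its last target. There are 200 camera calls.

## Working session

There is one attempt and no reset: what is moved stays moved. The work goes in short steps, Python scripts to look and compute and a tool call to move; the robot and the scene stay as the last step left them, time stands still between calls to the robot, and variables do not carry over. Pictures are saved under pics/ and viewed, at most 14 in all, crops included, and the job is handed in when it is done.

Besides the shell and the picture viewer there is one more tool, called after "Call:" as name([rows], argument=value, ...), one row to a line, values as JSON. play_rows: Moves the arm, as the interface text tells. Its arguments: {"type":"object","properties":{"deltas":{"type":"array"},"newtons":{"type":"number"}},"required":["deltas"]}

```bash
mkdir -p pics; python3 - <<'E'
from cell import read_state, cams, job
import cv2,numpy as np
s=read_state();print(s['time_s'],s['eef_pos'],np.round(s['eef_rot'],3),s['grip_width'])
for n in('side','top'):
    c=cams.read_camera(n);cv2.imwrite(f'pics/{n}0.png',c['image'][:,:,::-1]);print(n,c['vertical_fov'],c['cx'],c['cy'],np.round(c['R'],3),c['t'], 'C',-np.array(c['R']).T@c['t'])
E
```

```text
0.0 [ 0.23407576 -0.60553462  0.21747578] [[ 0.933  0.361 -0.001]
 [ 0.361 -0.933  0.002]
 [ 0.    -0.003 -1.   ]] 0.09320635151624862
side 53.61848622563722 255.4539080041744 193.734726340446 [[-0.796 -0.605  0.008]
 [-0.472  0.614 -0.632]
 [ 0.378 -0.507 -0.775]] [0.42803589 0.27974122 0.69741559] C [0.20975814 0.44062766 0.71393778]
top 51.471690612114955 252.96032888857502 188.64585726814875 [[ 0.006 -1.    -0.021]
 [-0.992 -0.003 -0.129]
 [ 0.129  0.021 -0.991]] [-0.00596081  0.54219141  0.66593172] C [ 0.45185407 -0.01844807  0.73004087]
```

View pics/top0.png

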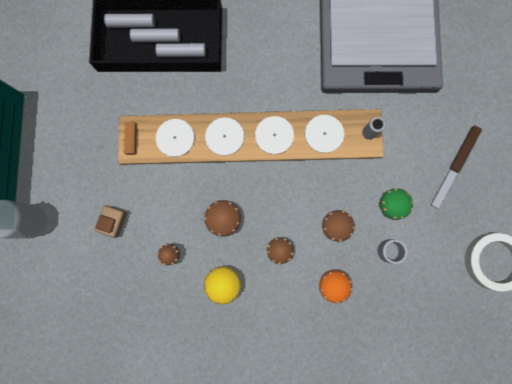

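View pics/side0.png

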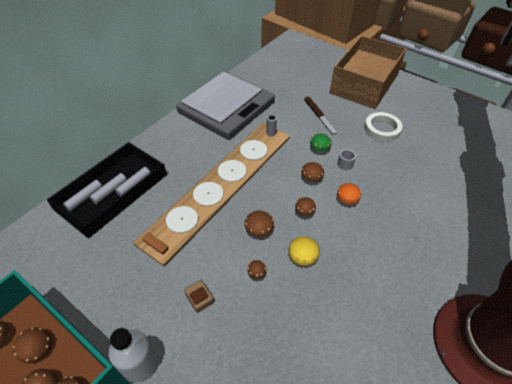

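The top view shows the post at (375,127) and the discs at (325,133), (275,135), (224,136) and (175,137). The brown caps are s at about (222,218), r (338,226), q (280,250) and p (168,254). The green, orange and yellow ones are decoys, as is the small brown box at (110,221).

```bash
cat > h.py <<'E'
import cv2,numpy as np
from cell import read_state,cams
def look(n):
    c=cams.read_camera(n); c['R']=np.array(c['R']);c['t']=np.array(c['t']); c['f']=c['image'].shape[0]/2/np.tan(np.radians(c['vertical_fov']/2)); return c
def ray(c,uv,z):
    d=c['R'].T@np.array([(uv[0]-c['cx'])/c['f'],(uv[1]-c['cy'])/c['f'],1]); o=-c['R'].T@c['t']
    return o+d*(z-o[2])/d[2]
def blobs(c,kind,seeds,rad=28):
    hsv=cv2.cvtColor(c['image'],cv2.COLOR_RGB2HSV)
    m=cv2.inRange(hsv,(0,90,20),(16,255,150)) if kind=='cap' else cv2.inRange(hsv,(0,0,170),(180,50,255))
    m=cv2.morphologyEx(m,cv2.MORPH_CLOSE,np.ones((3,3)))
    out=[]
    for s in seeds:
        cs=[k for k in cv2.findContours(m,cv2.RETR_EXTERNAL,cv2.CHAIN_APPROX_NONE)[0] if len(k)>15 and np.hypot(*(k.reshape(-1,2).mean(0)-s))<rad]
        if not cs: out.append(None);continue
        k=cv2.convexHull(max(cs,key=cv2.contourArea)); M=cv2.moments(k)
        out.append((M['m10']/M['m00'],M['m01']/M['m00'],2*np.sqrt(M['m00']/np.pi)))
    return out
E
python3 - <<'E'
from h import *
np.set_printoptions(precision=4,suppress=True)
S={'top':([(168,254),(280,250),(338,226),(222,218)],[(325,133),(275,135),(224,136),(175,137)],(376,124)),
'side':([(257,270),(306,207),(313,172),(259,223)],[(254,149),(232,170),(208,193),(182,219)],(271,117))}
for n,(a,b,p) in S.items():
    c=look(n)
    for nm,o in zip('pqrs',blobs(c,'cap',a,12)): print(n,nm,np.round(o,1),ray(c,o,.024),'diam',o[2]/c['f']*np.linalg.norm(ray(c,o,.024)+c['R'].T@c['t'])) if o else print(nm,o)
    P=[]
    for o in blobs(c,'disc',b,12): P.append(ray(c,o,.016)); print(n,'disc',np.round(o,1),P[-1],o[2]/c['f']*np.linalg.norm(P[-1]+c['R'].T@c['t']))
    print(np.linalg.norm(np.diff(P,axis=0),axis=1),'post',ray(c,p,.067))
E
```

```text
top p [168.  254.3  19.5] [0.4268 0.1456 0.024 ] diam 0.0354687447914667
top q [279.7 250.4  24.4] [ 0.4348 -0.0507  0.024 ] diam 0.04328136767671348
top r [337.9 225.6  29.7] [ 0.4787 -0.153   0.024 ] diam 0.05365874264690184
top s [222.2 218.   34.5] [0.491  0.0511 0.024 ] diam 0.061467717651146205
top disc [324.1 133.3  38.2] [ 0.6476 -0.1328  0.016 ] 0.07179850133308331
top disc [274.1 134.6  38.1] [ 0.645  -0.0413  0.016 ] 0.07072518660148365
top disc [224.1 136.   38. ] [0.6424 0.0508 0.016 ] 0.07074882829847837
top disc [174.5 137.3  37.6] [0.6398 0.1425 0.016 ] 0.0712788603069234
[0.0916 0.0921 0.0918] post [ 0.6499 -0.2131  0.067 ]
side p [256.3 269.4  17.6] [0.4255 0.1448 0.024 ] diam 0.036196476901327004
side q [305.  206.5  18.4] [ 0.4335 -0.0499  0.024 ] diam 0.04241230481512098
side r [312.4 171.9  19.9] [ 0.4768 -0.1517  0.024 ] diam 0.04959552662761253
side s [258.7 223.6  26.4] [0.4888 0.0524 0.024 ] diam 0.058412408273103976
side disc [253.  149.   22.2] [ 0.6463 -0.1327  0.016 ] 0.058570877839322556
side disc [231.5 170.1  24.1] [ 0.6432 -0.0402  0.016 ] 0.06040583197345959
side disc [207.6 193.1  26. ] [0.641  0.0515 0.016 ] 0.06214261611036564
side disc [181.3 218.8  28.5] [0.6379 0.1433 0.016 ] 0.06542273085667895
[0.0925 0.0917 0.0919] post [ 0.6502 -0.2153  0.067 ]
```

Both views agree within 2 mm, the disc spacing measures 92 mm, and the post is at y = -0.215. The targets are p to (.647,-.133), q to (.644,-.041), r to (.642,.051) and s to (.639,.143). I'll close the fingers along world x, which keeps them clear of the neighbours.

Call:
play_rows([
  {"jaw": -1, "slide": [0.387, -0.446, 0.08], "yaw": -1.204},
  {"jaw": -1, "slide": [0.387, -0.446, 0.08], "yaw": -1.204},
  {"jaw": -1, "slide": [0.387, -0.446, 0.08], "yaw": -1.204},
  {"jaw": -1, "slide": [0.387, -0.446, 0.08], "yaw": -1.204},
  {"jaw": -1, "slide": [0.387, -0.446, 0.08], "yaw": -1.204},
  {"jaw": -1, "slide": [0.387, -0.446, 0.08], "yaw": -1.204},
  {"jaw": -1, "slide": [0.387, -0.446, 0.08], "yaw": -1.204},
  {"jaw": -1, "slide": [0.387, -0.446, 0.08], "yaw": -1.204},
  {"jaw": -1, "slide": [0.387, -0.446, 0.08], "yaw": -1.204},
  {"jaw": -1, "slide": [0.387, -0.446, 0.08], "yaw": -1.204},
], newtons=8)

```text
time_s: 1.45
eef_pos: [0.4354, -0.0471, 0.1386]
eef_rot: [[-0.007, 1.0, 0.001], [1.0, 0.007, 0.001], [0.001, 0.001, -1.0]]
ft_force: [0.2, 0.3, -0.4]
grip_width: 0.0933
finger_force: 0.0
```

Call:
play_rows([
  {"jaw": -1, "slide": [0, 0, 0.04], "yaw": 0},
  {"jaw": -1, "slide": [0, 0, 0.08], "yaw": 0},
  {"jaw": -1, "slide": [0, 0, 0.08], "yaw": 0},
])

```text
time_s: 1.82
eef_pos: [0.4326, -0.0505, 0.0569]
eef_rot: [[-0.003, 1.0, -0.006], [1.0, 0.003, 0.0], [0.0, -0.006, -1.0]]
ft_force: [-0.2, -1.0, 0.0]
grip_width: 0.0926
finger_force: 0.0
```

```bash
python3 - <<'E'
from h import *
s=read_state();print(np.round(s['eef_pos'],4))
c=look('side');cv2.imwrite('pics/a.png',cv2.resize(c['image'][120:280,220:400,::-1],None,fx=4,fy=3.7))
E
```

```text
[ 0.4326 -0.0505  0.0569]
```

View pics/a.png

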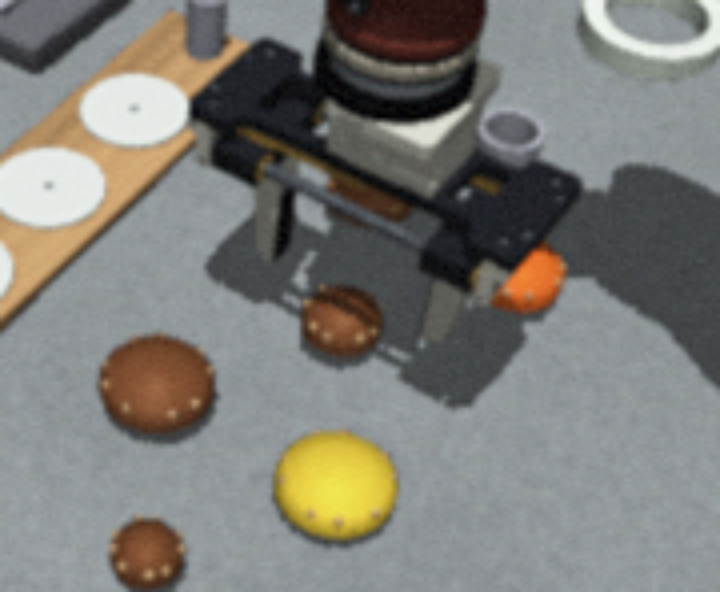

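The gripper straddles q, with the cap at crop (340,320) centred between the fingers. Next I descend, close and lift.

Call:
play_rows([
  {"jaw": -1, "slide": [0, 0, 0.03], "yaw": 0},
  {"jaw": -1, "slide": [0, 0, 0.049], "yaw": 0},
  {"jaw": -1, "slide": [0, 0, 0.049], "yaw": 0},
  {"jaw": 1, "slide": [0, 0, 0.049], "yaw": 0},
  {"jaw": 1, "slide": [0, 0, 0.049], "yaw": 0},
  {"jaw": 1, "slide": [0, 0, 0.049], "yaw": 0},
  {"jaw": 1, "slide": [0, 0, 0.049], "yaw": 0},
  {"jaw": 1, "slide": [0, 0, 0.049], "yaw": 0},
], newtons=8)

```text
time_s: 2.88
eef_pos: [0.4346, -0.0507, 0.0098]
eef_rot: [[-0.002, 1.0, 0.0], [1.0, 0.002, 0.0], [0.0, 0.0, -1.0]]
ft_force: [0.7, -0.1, 1.1]
grip_width: 0.0475
finger_force: 0.1
```

Call:
play_rows([
  {"jaw": 1, "slide": [0, 0, 0], "yaw": 0},
  {"jaw": 1, "slide": [0, 0, 0], "yaw": 0},
  {"jaw": 1, "slide": [0, 0, 0], "yaw": 0},
], newtons=8)

```text
time_s: 3.25
eef_pos: [0.4346, -0.0507, 0.0097]
eef_rot: [[-0.002, 1.0, 0.0], [1.0, 0.002, 0.0], [0.0, 0.0, -1.0]]
ft_force: [-0.5, 0.3, 1.4]
grip_width: 0.047
finger_force: 8.0
```

Call:
play_rows([
  {"jaw": 1, "slide": [0, 0, -0.04], "yaw": 0},
  {"jaw": 1, "slide": [0, 0, -0.08], "yaw": 0},
  {"jaw": 1, "slide": [0.003, 0.05, -0.08], "yaw": 0},
  {"jaw": 1, "slide": [0.005, 0.11, -0.08], "yaw": 0},
  {"jaw": 1, "slide": [0.008, 0.165, -0.08], "yaw": 0},
  {"jaw": 1, "slide": [0.01, 0.2095, -0.08], "yaw": 0},
  {"jaw": 1, "slide": [0.01, 0.2095, -0.06], "yaw": 0},
  {"jaw": 1, "slide": [0.01, 0.2095, -0.04], "yaw": 0},
  {"jaw": 1, "slide": [0.01, 0.2095, -0.04], "yaw": 0},
  {"jaw": 1, "slide": [0.01, 0.2095, -0.04], "yaw": 0},
])

```text
time_s: 4.5
eef_pos: [0.6438, -0.0403, 0.05]
eef_rot: [[-0.002, 1.0, 0.0], [1.0, 0.002, 0.0], [0.0, 0.0, -1.0]]
ft_force: [0.1, 0.3, 0.6]
grip_width: 0.0467
finger_force: 8.0
```

```bash
python3 - <<'E'
from h import *
c=look('side');cv2.imwrite('pics/b.png',cv2.resize(c['image'][80:260,150:350,::-1],None,fx=4,fy=3.3))
E
```

```text
(no output)
```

View pics/b.png

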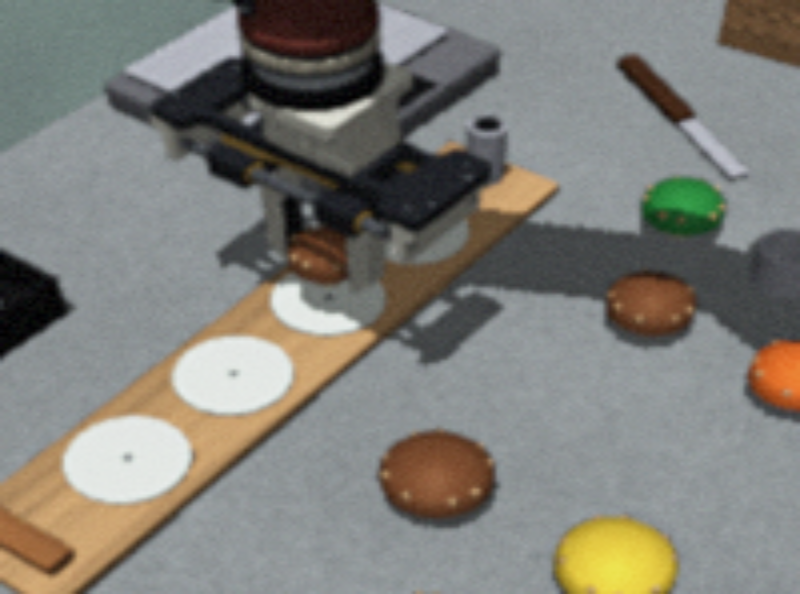

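The mushroom is held over the second disc from the post. Next I lower it, release and rise.

Call:
play_rows([
  {"jaw": 1, "slide": [0, 0, 0.015], "yaw": 0},
  {"jaw": 1, "slide": [0, 0, 0.025], "yaw": 0},
  {"jaw": 1, "slide": [0, 0, 0.025], "yaw": 0},
  {"jaw": 1, "slide": [0, 0, 0.025], "yaw": 0},
  {"jaw": -1, "slide": [0, 0, 0.025], "yaw": 0},
  {"jaw": -1, "slide": [0, 0, 0.025], "yaw": 0},
  {"jaw": -1, "slide": [0, 0, 0.025], "yaw": 0},
  {"jaw": -1, "slide": [0, 0, 0.025], "yaw": 0},
  {"jaw": -1, "slide": [0, 0, 0.0], "yaw": 0},
  {"jaw": -1, "slide": [0, 0, -0.05], "yaw": 0},
])

```text
time_s: 5.8
eef_pos: [0.6421, -0.0405, 0.0982]
eef_rot: [[-0.002, 1.0, -0.006], [1.0, 0.002, 0.0], [0.0, -0.006, -1.0]]
ft_force: [0.9, -0.5, 0.8]
grip_width: 0.0926
finger_force: 0.0
```

Call:
play_rows([
  {"jaw": -1, "slide": [0.186, -0.2175, 0], "yaw": 0},
  {"jaw": -1, "slide": [0.186, -0.2175, 0], "yaw": 0},
  {"jaw": -1, "slide": [0.186, -0.2175, 0], "yaw": 0},
  {"jaw": -1, "slide": [0.186, -0.2175, 0], "yaw": 0},
  {"jaw": -1, "slide": [0.186, -0.2175, 0], "yaw": 0},
  {"jaw": -1, "slide": [0.186, -0.2175, 0], "yaw": 0},
  {"jaw": -1, "slide": [0.186, -0.2175, 0], "yaw": 0},
  {"jaw": -1, "slide": [0.186, -0.2175, 0], "yaw": 0},
])

```text
time_s: 6.8
eef_pos: [0.4274, 0.1442, 0.0997]
eef_rot: [[0.001, 1.0, 0.001], [1.0, -0.001, -0.0], [-0.0, 0.001, -1.0]]
ft_force: [-0.7, -0.8, -0.1]
grip_width: 0.0931
finger_force: 0.0
```

```bash
python3 - <<'E'
from h import *
c=look('top')
for nm,o in zip('pqrs',blobs(c,'cap',[(168,254),(274,133),(338,226),(222,218)],12)): print(nm,o and np.round(o,1),o and ray(c,o,.04 if nm=='q' else .024))
cv2.imwrite('pics/c.png',c['image'][:,:,::-1])
E
```

```text
p [169.2 254.3  18.6] [0.4267003  0.14350308 0.024     ]
q [273.8 132.   24. ] [ 0.64319197 -0.03991761  0.04      ]
r [337.9 225.6  29.6] [ 0.47864144 -0.15302531  0.024     ]
s [222.2 217.9  34.2] [0.4910514 0.0511354 0.024    ]
```

View pics/c.png

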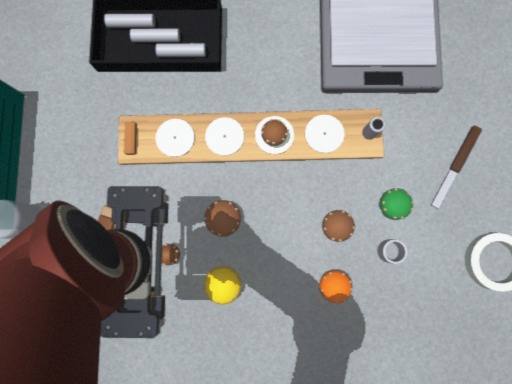

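q sits at (.643,-.040), centred on its disc, and p is below the gripper. I'll descend on p.

Call:
play_rows([
  {"jaw": -1, "slide": [0.001, -0.001, 0.045], "yaw": 0},
  {"jaw": -1, "slide": [0.001, -0.001, 0.0915], "yaw": 0},
  {"jaw": -1, "slide": [0.001, -0.001, 0.0915], "yaw": 0},
  {"jaw": 1, "slide": [0.001, -0.001, 0.0915], "yaw": 0},
  {"jaw": 1, "slide": [0.001, -0.001, 0.0915], "yaw": 0},
  {"jaw": 1, "slide": [0.001, -0.001, 0.0915], "yaw": 0},
  {"jaw": 1, "slide": [0.001, -0.001, 0.0915], "yaw": 0},
  {"jaw": 1, "slide": [0.001, -0.001, 0.0915], "yaw": 0},
  {"jaw": 1, "slide": [0.001, -0.001, 0.0915], "yaw": 0},
  {"jaw": 1, "slide": [0.001, -0.001, 0.0915], "yaw": 0},
])

```text
time_s: 8.1
eef_pos: [0.4252, 0.1463, 0.0083]
eef_rot: [[-0.002, 1.0, 0.0], [1.0, 0.002, 0.0], [0.0, 0.0, -1.0]]
ft_force: [1.4, 0.0, 1.6]
grip_width: 0.0373
finger_force: 8.0
```

Call:
play_rows([
  {"jaw": 1, "slide": [0, 0, 0], "yaw": 0},
  {"jaw": 1, "slide": [0, 0, 0], "yaw": 0},
])

```text
time_s: 8.35
eef_pos: [0.4252, 0.1463, 0.0083]
eef_rot: [[-0.002, 1.0, 0.0], [1.0, 0.002, 0.0], [0.0, 0.0, -1.0]]
ft_force: [-0.5, -0.7, 2.2]
grip_width: 0.0375
finger_force: 8.0
```

Call:
play_rows([
  {"jaw": 1, "slide": [0, 0, -0.05], "yaw": 0},
  {"jaw": 1, "slide": [0, 0, -0.1], "yaw": 0},
  {"jaw": 1, "slide": [-0.0465, 0.037, -0.1], "yaw": 0},
  {"jaw": 1, "slide": [-0.093, 0.074, -0.1], "yaw": 0},
  {"jaw": 1, "slide": [-0.139, 0.11, -0.1], "yaw": 0},
  {"jaw": 1, "slide": [-0.186, 0.147, -0.1], "yaw": 0},
  {"jaw": 1, "slide": [-0.232, 0.184, -0.1], "yaw": 0},
  {"jaw": 1, "slide": [-0.279, 0.221, -0.1], "yaw": 0},
  {"jaw": 1, "slide": [-0.279, 0.221, -0.07], "yaw": 0},
  {"jaw": 1, "slide": [-0.279, 0.221, -0.04], "yaw": 0},
])

```text
time_s: 9.6
eef_pos: [0.6465, -0.1334, 0.0467]
eef_rot: [[0.0, 1.0, -0.0], [1.0, -0.0, 0.0], [0.0, -0.0, -1.0]]
ft_force: [-0.2, -0.2, 0.1]
grip_width: 0.0373
finger_force: 8.0
```

Call:
play_rows([
  {"jaw": 1, "slide": [0, 0, 0], "yaw": 0},
  {"jaw": 1, "slide": [0, 0, 0], "yaw": 0},
])

```text
time_s: 9.85
eef_pos: [0.6472, -0.132, 0.049]
eef_rot: [[-0.002, 1.0, 0.001], [1.0, 0.002, 0.0], [0.0, 0.001, -1.0]]
ft_force: [0.3, -0.6, 1.1]
grip_width: 0.0378
finger_force: 8.0
```

Call:
play_rows([
  {"jaw": 1, "slide": [0, 0, 0.015], "yaw": 0},
  {"jaw": 1, "slide": [0, 0, 0.025], "yaw": 0},
  {"jaw": 1, "slide": [0, 0, 0.025], "yaw": 0},
  {"jaw": 1, "slide": [0, 0, 0.025], "yaw": 0},
  {"jaw": -1, "slide": [0, 0, 0.025], "yaw": 0},
  {"jaw": -1, "slide": [0, 0, 0.025], "yaw": 0},
  {"jaw": -1, "slide": [0, 0, 0.025], "yaw": 0},
  {"jaw": -1, "slide": [0, 0, 0.025], "yaw": 0},
  {"jaw": -1, "slide": [0, 0, 0.0], "yaw": 0},
  {"jaw": -1, "slide": [0, 0, -0.05], "yaw": 0},
])

```text
time_s: 11.1
eef_pos: [0.6447, -0.1323, 0.0966]
eef_rot: [[-0.002, 1.0, -0.006], [1.0, 0.002, 0.001], [0.001, -0.006, -1.0]]
ft_force: [0.2, -0.5, -0.8]
grip_width: 0.0911
finger_force: 0.0
```

Call:
play_rows([
  {"jaw": -1, "slide": [-0.021, -0.169, 0], "yaw": 0},
  {"jaw": -1, "slide": [-0.021, -0.169, 0], "yaw": 0},
  {"jaw": -1, "slide": [-0.021, -0.169, 0], "yaw": 0},
  {"jaw": -1, "slide": [-0.021, -0.169, 0], "yaw": 0},
  {"jaw": -1, "slide": [-0.021, -0.169, 0], "yaw": 0},
  {"jaw": -1, "slide": [-0.021, -0.169, 0], "yaw": 0},
  {"jaw": -1, "slide": [-0.021, -0.169, 0.035], "yaw": 0},
  {"jaw": -1, "slide": [-0.021, -0.169, 0.07], "yaw": 0},
  {"jaw": -1, "slide": [-0.021, -0.169, 0.091], "yaw": 0},
  {"jaw": -1, "slide": [-0.021, -0.169, 0.091], "yaw": 0},
])

```text
time_s: 12.35
eef_pos: [0.4778, -0.1528, 0.0056]
eef_rot: [[-0.003, 1.0, -0.003], [1.0, 0.003, 0.001], [0.001, -0.003, -1.0]]
ft_force: [-0.0, -0.1, 0.1]
grip_width: 0.0927
finger_force: 0.0
```

Call:
play_rows([
  {"jaw": 1, "slide": [0, 0, 0], "yaw": 0},
  {"jaw": 1, "slide": [0, 0, 0], "yaw": 0},
  {"jaw": 1, "slide": [0, 0, 0], "yaw": 0},
  {"jaw": 1, "slide": [0, 0, 0], "yaw": 0},
  {"jaw": 1, "slide": [0, 0, 0], "yaw": 0},
  {"jaw": 1, "slide": [0, 0, 0], "yaw": 0},
  {"jaw": 1, "slide": [0, 0, 0], "yaw": 0},
], newtons=9)

```text
time_s: 13.22
eef_pos: [0.478, -0.1538, 0.0076]
eef_rot: [[-0.002, 1.0, 0.001], [1.0, 0.002, -0.0], [-0.0, 0.001, -1.0]]
ft_force: [-0.6, -1.6, 5.7]
grip_width: 0.0553
finger_force: 9.0
```

Call:
play_rows([
  {"jaw": 1, "slide": [0, 0, -0.05], "yaw": 0},
  {"jaw": 1, "slide": [0, 0, -0.1], "yaw": 0},
  {"jaw": 1, "slide": [0.041, 0.033, -0.1], "yaw": 0},
  {"jaw": 1, "slide": [0.082, 0.066, -0.1], "yaw": 0},
  {"jaw": 1, "slide": [0.123, 0.099, -0.1], "yaw": 0},
  {"jaw": 1, "slide": [0.164, 0.132, -0.1], "yaw": 0},
  {"jaw": 1, "slide": [0.2035, 0.1645, -0.1], "yaw": 0},
  {"jaw": 1, "slide": [0.2035, 0.1645, -0.1], "yaw": 0},
  {"jaw": 1, "slide": [0.2035, 0.1645, -0.07], "yaw": 0},
  {"jaw": 1, "slide": [0.2035, 0.1645, -0.04], "yaw": 0},
])

```text
time_s: 14.48
eef_pos: [0.641, 0.0487, 0.046]
eef_rot: [[-0.001, 1.0, -0.001], [1.0, 0.001, -0.001], [-0.001, -0.001, -1.0]]
ft_force: [0.9, 0.1, -0.4]
grip_width: 0.0553
finger_force: 9.0
```

Call:
play_rows([
  {"jaw": 1, "slide": [0, 0, 0], "yaw": 0},
  {"jaw": 1, "slide": [0, 0, 0], "yaw": 0},
])

```text
time_s: 14.72
eef_pos: [0.6421, 0.0497, 0.0479]
eef_rot: [[-0.001, 1.0, 0.001], [1.0, 0.001, 0.0], [0.0, 0.001, -1.0]]
ft_force: [0.3, 0.1, 0.1]
grip_width: 0.0554
finger_force: 9.0
```

```bash
python3 - <<'E'
from h import *
c=look('side');cv2.imwrite('pics/d.png',cv2.resize(c['image'][80:260,150:350,::-1],None,fx=4,fy=3.3))
E
```

```text
(no output)
```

View pics/d.png

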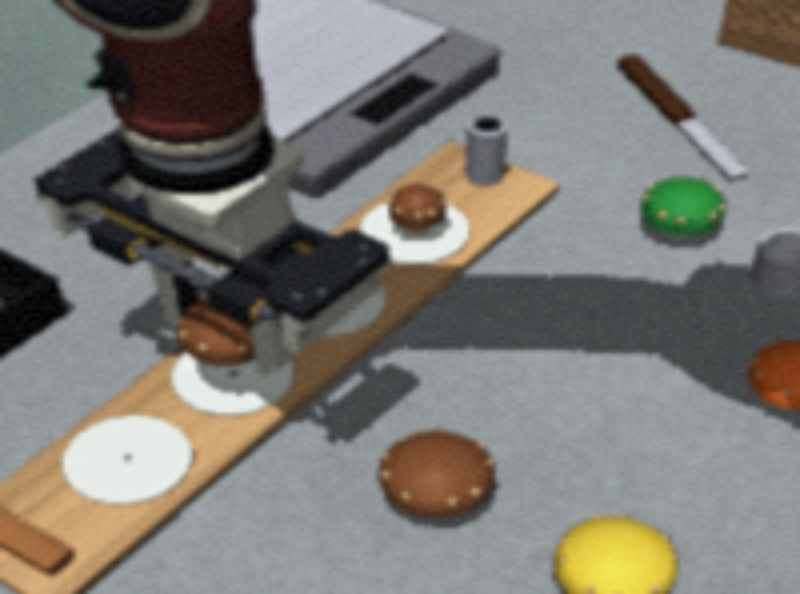

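p stands on its disc next to the post, and r is held level over the third disc. I'll place r.

Call:
play_rows([
  {"jaw": 1, "slide": [0, 0, 0.015], "yaw": 0},
  {"jaw": 1, "slide": [0, 0, 0.0245], "yaw": 0},
  {"jaw": 1, "slide": [0, 0, 0.0245], "yaw": 0},
  {"jaw": 1, "slide": [0, 0, 0.0245], "yaw": 0},
  {"jaw": -1, "slide": [0, 0, 0.0245], "yaw": 0},
  {"jaw": -1, "slide": [0, 0, 0.0245], "yaw": 0},
  {"jaw": -1, "slide": [0, 0, 0.0245], "yaw": 0},
  {"jaw": -1, "slide": [0, 0, 0.0245], "yaw": 0},
  {"jaw": -1, "slide": [0, 0, 0.0], "yaw": 0},
  {"jaw": -1, "slide": [0, 0, -0.05], "yaw": 0},
])

```text
time_s: 16.02
eef_pos: [0.6399, 0.0497, 0.0957]
eef_rot: [[-0.002, 1.0, -0.006], [1.0, 0.002, -0.001], [-0.001, -0.006, -1.0]]
ft_force: [0.3, 0.0, 0.5]
grip_width: 0.0932
finger_force: 0.0
```

Call:
play_rows([
  {"jaw": -1, "slide": [0.001, -0.152, 0], "yaw": 0},
  {"jaw": -1, "slide": [0.001, -0.152, 0], "yaw": 0},
  {"jaw": -1, "slide": [0.001, -0.152, 0], "yaw": 0},
  {"jaw": -1, "slide": [0.001, -0.152, 0], "yaw": 0},
  {"jaw": -1, "slide": [0.001, -0.152, 0], "yaw": 0},
  {"jaw": -1, "slide": [0.001, -0.152, 0], "yaw": 0},
  {"jaw": -1, "slide": [0.001, -0.152, 0.035], "yaw": 0},
  {"jaw": -1, "slide": [0.001, -0.152, 0.07], "yaw": 0},
  {"jaw": -1, "slide": [0.001, -0.152, 0.089], "yaw": 0},
  {"jaw": -1, "slide": [0.001, -0.152, 0.089], "yaw": 0},
])

```text
time_s: 17.27
eef_pos: [0.4897, 0.0509, 0.0067]
eef_rot: [[-0.002, 1.0, -0.002], [1.0, 0.002, -0.0], [-0.0, -0.002, -1.0]]
ft_force: [-0.7, 0.3, 0.6]
grip_width: 0.0932
finger_force: 0.0
```

Call:
play_rows([
  {"jaw": 1, "slide": [0, 0, 0], "yaw": 0},
  {"jaw": 1, "slide": [0, 0, 0], "yaw": 0},
  {"jaw": 1, "slide": [0, 0, 0], "yaw": 0},
  {"jaw": 1, "slide": [0, 0, 0], "yaw": 0},
  {"jaw": 1, "slide": [0, 0, 0], "yaw": 0},
  {"jaw": 1, "slide": [0, 0, 0], "yaw": 0},
  {"jaw": 1, "slide": [0, 0, 0], "yaw": 0},
], newtons=10)

```text
time_s: 18.15
eef_pos: [0.4904, 0.0509, 0.0088]
eef_rot: [[-0.002, 1.0, 0.002], [1.0, 0.002, 0.0], [0.0, 0.002, -1.0]]
ft_force: [-0.3, -0.4, 6.3]
grip_width: 0.0646
finger_force: 10.0
```

Call:
play_rows([
  {"jaw": 1, "slide": [0, 0, -0.05], "yaw": 0},
  {"jaw": 1, "slide": [0, 0, -0.1], "yaw": 0},
  {"jaw": 1, "slide": [0.026, 0.042, -0.1], "yaw": 0},
  {"jaw": 1, "slide": [0.052, 0.084, -0.1], "yaw": 0},
  {"jaw": 1, "slide": [0.078, 0.126, -0.1], "yaw": 0},
  {"jaw": 1, "slide": [0.092, 0.1485, -0.1], "yaw": 0},
  {"jaw": 1, "slide": [0.092, 0.1485, -0.1], "yaw": 0},
  {"jaw": 1, "slide": [0.092, 0.1485, -0.07], "yaw": 0},
  {"jaw": 1, "slide": [0.092, 0.1485, -0.04], "yaw": 0},
])

```text
time_s: 19.27
eef_pos: [0.6368, 0.1418, 0.0475]
eef_rot: [[-0.001, 1.0, -0.001], [1.0, 0.001, -0.001], [-0.001, -0.001, -1.0]]
ft_force: [-0.4, 1.0, -0.9]
grip_width: 0.0649
finger_force: 10.0
```

Call:
play_rows([
  {"jaw": 1, "slide": [0, 0, 0], "yaw": 0},
  {"jaw": 1, "slide": [0, 0, 0], "yaw": 0},
  {"jaw": 1, "slide": [0, 0, 0], "yaw": 0},
])

```text
time_s: 19.65
eef_pos: [0.639, 0.1434, 0.0499]
eef_rot: [[-0.002, 1.0, 0.003], [1.0, 0.002, 0.001], [0.001, 0.003, -1.0]]
ft_force: [0.2, 0.6, 0.5]
grip_width: 0.065
finger_force: 10.0
```

Call:
play_rows([
  {"jaw": 1, "slide": [0, 0, 0.015], "yaw": 0},
  {"jaw": 1, "slide": [0, 0, 0.0255], "yaw": 0},
  {"jaw": 1, "slide": [0, 0, 0.0255], "yaw": 0},
  {"jaw": 1, "slide": [0, 0, 0.0255], "yaw": 0},
  {"jaw": -1, "slide": [0, 0, 0.0255], "yaw": 0},
  {"jaw": -1, "slide": [0, 0, 0.0255], "yaw": 0},
  {"jaw": -1, "slide": [0, 0, 0.0255], "yaw": 0},
  {"jaw": -1, "slide": [0, 0, 0.0255], "yaw": 0},
  {"jaw": -1, "slide": [0, 0, 0.0], "yaw": 0},
  {"jaw": -1, "slide": [0, 0, -0.05], "yaw": 0},
])

```text
time_s: 20.9
eef_pos: [0.6364, 0.1424, 0.0967]
eef_rot: [[-0.002, 1.0, -0.005], [1.0, 0.002, -0.002], [-0.002, -0.005, -1.0]]
ft_force: [-0.4, 0.3, -0.0]
grip_width: 0.0929
finger_force: 0.0
```

Call:
play_rows([
  {"jaw": -1, "slide": [0, 0, -0.06], "yaw": 0},
  {"jaw": -1, "slide": [0, -0.06, -0.1], "yaw": 0},
  {"jaw": -1, "slide": [0, -0.12, -0.1], "yaw": 0},
  {"jaw": -1, "slide": [0, -0.16, -0.1], "yaw": 0},
  {"jaw": -1, "slide": [0, -0.16, -0.1], "yaw": 0},
  {"jaw": -1, "slide": [0, -0.16, -0.1], "yaw": 0},
])

```text
time_s: 21.65
eef_pos: [0.4792, 0.1428, 0.1987]
eef_rot: [[-0.002, 1.0, 0.002], [1.0, 0.002, 0.0], [0.0, 0.002, -1.0]]
ft_force: [0.7, 0.3, -0.2]
grip_width: 0.0927
finger_force: 0.0
```

```bash
python3 - <<'E'
from h import *
for n,s in (('top',[(324,131),(274,133),(224,134),(174,135)]),('side',[(252,143),(229,164),(205,187),(178,212)])):
    c=look(n);cv2.imwrite(f'pics/e_{n}.png',c['image'][:,:,::-1])
    for o in blobs(c,'cap',s,14): print(n,o and np.round(o,1),o and np.round(ray(c,o,.04),4))
E
```

```text
top [326.5 130.6  19. ] [ 0.6458 -0.1333  0.04  ]
top [273.8 132.1  24. ] [ 0.643  -0.0399  0.04  ]
top [222.6 133.2  29.2] [0.641  0.0513 0.04  ]
top [171.7 135.1  33.9] [0.6376 0.1423 0.04  ]
side None None
side [228.6 169.4   6.1] [ 0.6353 -0.0212  0.04  ]
side [208.  186.   22.1] [0.6396 0.0485 0.04  ]
side [181.7 213.2  27.8] [0.633  0.1422 0.04  ]
```

View pics/e_side.png

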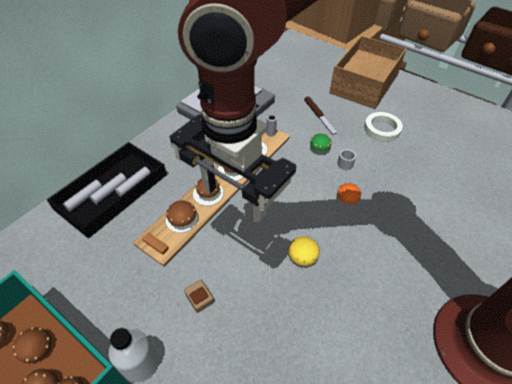

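The top view puts all four within 2 mm of their disc centres, with sizes increasing away from the post. In the side view the arm hides p and q, but s (181,213) and r (208,186) stand upright. I'll hand the job in.

```bash
python3 -c "
from cell import job
print(job.hand_in())"
```

```text
the job is handed in; nothing more can be done
None
```

The four mushrooms are on the discs, smallest (p) next to the post and largest (s) farthest, each within about 2 mm of its disc's centre in the last top view; the job is handed in at about 22 s, and no verdict was returned.

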